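# Count three stacking pots on the bench scale as one nested pack

### The job

Count the three grey pots on the bench scale as one nested pack: turn the scale's rotary switch on while the pan is still empty, because it zeroes itself as it starts, then stand one pot upright near the middle of the pan and add the other two one at a time, each nested right down into the one before. Set each one down gently, letting go only when it rests, and leave everything else on the bench where it is.

Things in the scene. Friction and masses are not known exactly. Their poses are not given: they have to be found in the camera images.
- pot_a: One of three equal round pots of plain grey plastic, open-topped, 90 mm high, 160 g. Foot 36 mm across; the side flares to 57 mm at 64 mm height, then steps out to an upright collar 67 mm across from 66 mm up to the rim; mouth 62 mm inside, wall 2.2 mm. Origin: centre of the underside, z up through the mouth; starts upright on the bench (z = 0). Take it across the collar from above.
- pot_b: Second pot, the same as pot_a. The floor inside a pot lies 30 mm above its underside: a pot nested right down into another stands 30 mm higher, with about 2 mm play round it, and its whole collar stays above the lower rim. Keep fingertips less than 28 mm below the rim of a pot being nested.
- pot_c: Third pot, the same as pot_a. Any pot may be the bottom, middle or top one.
- scale_pan (a point): Centre of the top of the steel pan, 200 (x) by 220 (y) mm, 75 mm above the bench, of a white bench scale fixed to the bench; z up, axes those of the scale. Its console, on the robot's side, lies 110 to 235 mm from this point along -x, 230 mm wide, top 55 mm above the bench, with a display on the +y half and the rotary switch on the -y half.
- scale: The white bench scale itself, fixed to the bench, 345 mm long (x) by 230 mm wide (y) over housing and console. Origin on the bench, straight below scale_pan; same axes.
- switch_grip (a point): Grip point of the rotary switch's black bar handle, on its vertical axis, 83 mm above the bench, at x -175, y -62 mm in scale_pan's axes. Bar 62 mm long (x) by 14 mm thick (y), top 15 mm above this point; below it, 21 mm under this point, a disc 50 mm across; switch plate 25 mm under. The frame turns with the bar; off: axes as scale_pan's. A white line on top marks its +x end.
- switch (a joint): Angle of the rotary switch, rad: 0 = off (end stop), 1.047 = on (end stop), growing clockwise seen from above. An over-centre action holds it in either place: it takes up to about 0.15 N m to turn and snaps on by itself past half-way. Two black marks on the plate show where the white line points when off and when on.
- tape_roll: Bystander: brown ring-shaped tape roll lying flat, 100 mm across, 48 mm high. Origin at the centre of its underside. Leave alone.
- carton: Bystander: small black carton with a white panel, 85 (x) x 60 (y) x 50 mm high. Origin at the centre of its underside. Leave alone.
- spray: Bystander: white bottle, 64 mm across, 170 mm high, standing. Origin at the centre of its underside. Leave alone.
- driver: Bystander: screwdriver lying on the bench, along its x. Leave alone.
- mailer: Bystander: small closed cardboard box, 100 (x) x 80 (y) x 65 mm high. Origin at the centre of its underside. Leave alone.
Not all that is in view belongs to the job. Leave any pink look-alike of the pot_b alone.

How it is judged:
On the way, in this order (a step that is already met when the one before it is completed fails the run):
1. the switch is turned on while no pot stands on the scale (value of joint switch above 0.95 rad and contact force between scale and pot_a below 0.1 N and contact force between scale and pot_b below 0.1 N and contact force between scale and pot_c below 0.1 N), for 0.1 s.
2. one pot stands upright near the middle of the pan (((z of pot_a in the frame of scale_pan between -0.005 and 0.005 m and horizontal distance between pot_a and scale_pan below 0.06 m and angle between pot_a's own z axis and vertical below 0.1 rad) or (z of pot_b in the frame of scale_pan between -0.005 and 0.005 m and horizontal distance between pot_b and scale_pan below 0.06 m and angle between pot_b's own z axis and vertical below 0.1 rad) or (z of pot_c in the frame of scale_pan between -0.005 and 0.005 m and horizontal distance between pot_c and scale_pan below 0.06 m and angle between pot_c's own z axis and vertical below 0.1 rad))), for 0.2 s.
3. a second pot is nested right down into it (((z of pot_a in the frame of scale_pan between -0.005 and 0.005 m and horizontal distance between pot_a and scale_pan below 0.06 m and angle between pot_a's own z axis and vertical below 0.1 rad and z of pot_b in the frame of pot_a between 0.025 and 0.035 m and horizontal distance between pot_b and pot_a below 0.008 m and angle between pot_b's own z axis and vertical below 0.12 rad) or (z of pot_a in the frame of scale_pan between -0.005 and 0.005 m and horizontal distance between pot_a and scale_pan below 0.06 m and angle between pot_a's own z axis and vertical below 0.1 rad and z of pot_c in the frame of pot_a between 0.025 and 0.035 m and horizontal distance between pot_c and pot_a below 0.008 m and angle between pot_c's own z axis and vertical below 0.12 rad) or (z of pot_b in the frame of scale_pan between -0.005 and 0.005 m and horizontal distance between pot_b and scale_pan below 0.06 m and angle between pot_b's own z axis and vertical below 0.1 rad and z of pot_a in the frame of pot_b between 0.025 and 0.035 m and horizontal distance between pot_a and pot_b below 0.008 m and angle between pot_a's own z axis and vertical below 0.12 rad) or (z of pot_b in the frame of scale_pan between -0.005 and 0.005 m and horizontal distance between pot_b and scale_pan below 0.06 m and angle between pot_b's own z axis and vertical below 0.1 rad and z of pot_c in the frame of pot_b between 0.025 and 0.035 m and horizontal distance between pot_c and pot_b below 0.008 m and angle between pot_c's own z axis and vertical below 0.12 rad) or (z of pot_c in the frame of scale_pan between -0.005 and 0.005 m and horizontal distance between pot_c and scale_pan below 0.06 m and angle between pot_c's own z axis and vertical below 0.1 rad and z of pot_a in the frame of pot_c between 0.025 and 0.035 m and horizontal distance between pot_a and pot_c below 0.008 m and angle between pot_a's own z axis and vertical below 0.12 rad) or (z of pot_c in the frame of scale_pan between -0.005 and 0.005 m and horizontal distance between pot_c and scale_pan below 0.06 m and angle between pot_c's own z axis and vertical below 0.1 rad and z of pot_b in the frame of pot_c between 0.025 and 0.035 m and horizontal distance between pot_b and pot_c below 0.008 m and angle between pot_b's own z axis and vertical below 0.12 rad))), for 0.2 s.
At the end, for the whole second after the job is handed in: Switch on (past 0.95 rad). One pot upright (0.1 rad) on the pan, within 60 mm of its middle; a second nested in it and the third in the second, each seated right down (30 mm, give or take 5 mm, above the one below), within 8 mm of concentric, tilt under 0.12 rad. All released, at rest (value of joint switch above 0.95 rad and ((z of pot_a in the frame of scale_pan between -0.005 and 0.005 m and horizontal distance between pot_a and scale_pan below 0.06 m and angle between pot_a's own z axis and vertical below 0.1 rad and z of pot_b in the frame of pot_a between 0.025 and 0.035 m and horizontal distance between pot_b and pot_a below 0.008 m and angle between each of pot_b, pot_c's own z axis and vertical below 0.12 rad and z of pot_c in the frame of pot_b between 0.025 and 0.035 m and horizontal distance between pot_c and pot_b below 0.008 m) or (z of pot_a in the frame of scale_pan between -0.005 and 0.005 m and horizontal distance between pot_a and scale_pan below 0.06 m and angle between pot_a's own z axis and vertical below 0.1 rad and z of pot_c in the frame of pot_a between 0.025 and 0.035 m and horizontal distance between pot_c and pot_a below 0.008 m and angle between each of pot_c, pot_b's own z axis and vertical below 0.12 rad and z of pot_b in the frame of pot_c between 0.025 and 0.035 m and horizontal distance between pot_b and pot_c below 0.008 m) or (z of pot_b in the frame of scale_pan between -0.005 and 0.005 m and horizontal distance between pot_b and scale_pan below 0.06 m and angle between pot_b's own z axis and vertical below 0.1 rad and z of pot_a in the frame of pot_b between 0.025 and 0.035 m and horizontal distance between pot_a and pot_b below 0.008 m and angle between each of pot_a, pot_c's own z axis and vertical below 0.12 rad and z of pot_c in the frame of pot_a between 0.025 and 0.035 m and horizontal distance between pot_c and pot_a below 0.008 m) or (z of pot_b in the frame of scale_pan between -0.005 and 0.005 m and horizontal distance between pot_b and scale_pan below 0.06 m and angle between pot_b's own z axis and vertical below 0.1 rad and z of pot_c in the frame of pot_b between 0.025 and 0.035 m and horizontal distance between pot_c and pot_b below 0.008 m and angle between each of pot_c, pot_a's own z axis and vertical below 0.12 rad and z of pot_a in the frame of pot_c between 0.025 and 0.035 m and horizontal distance between pot_a and pot_c below 0.008 m) or (z of pot_c in the frame of scale_pan between -0.005 and 0.005 m and horizontal distance between pot_c and scale_pan below 0.06 m and angle between pot_c's own z axis and vertical below 0.1 rad and z of pot_a in the frame of pot_c between 0.025 and 0.035 m and horizontal distance between pot_a and pot_c below 0.008 m and angle between each of pot_a, pot_b's own z axis and vertical below 0.12 rad and z of pot_b in the frame of pot_a between 0.025 and 0.035 m and horizontal distance between pot_b and pot_a below 0.008 m) or (z of pot_c in the frame of scale_pan between -0.005 and 0.005 m and horizontal distance between pot_c and scale_pan below 0.06 m and angle between pot_c's own z axis and vertical below 0.1 rad and z of pot_b in the frame of pot_c between 0.025 and 0.035 m and horizontal distance between pot_b and pot_c below 0.008 m and angle between each of pot_b, pot_a's own z axis and vertical below 0.12 rad and z of pot_a in the frame of pot_b between 0.025 and 0.035 m and horizontal distance between pot_a and pot_b below 0.008 m)) and linear speed of each of pot_a, pot_b, pot_c below 0.02 m/s); the robot touches nothing.
It fails at once if a pot is pressed on the scale with more than 50 N (contact force between scale and pot_a above 50 N or contact force between scale and pot_b above 50 N or contact force between scale and pot_c above 50 N).
It fails at once if a pot that is let go above the pan falls faster than 0.45 m/s (a drop of some 10 mm) ((horizontal distance between pot_a and scale_pan below 0.1 m and linear speed of pot_a above 0.45 m/s and contact force between the fingers and pot_a below 5 N) or (horizontal distance between pot_b and scale_pan below 0.1 m and linear speed of pot_b above 0.45 m/s and contact force between the fingers and pot_b below 5 N) or (horizontal distance between pot_c and scale_pan below 0.1 m and linear speed of pot_c above 0.45 m/s and contact force between the fingers and pot_c below 5 N)).
It fails at once if a bystander is moved more than 30 mm (distance of any of tape_roll, carton, spray, driver, mailer from where it was at the start of the episode above 0.03 m).
It also fails if it takes over 72 s, if anything falls off the work surface, if the arm or the gripper's body presses on something with over 40 N, if the wrist force passes 120 N, or if a joint passes its speed limit or range.

### The arm

A 6-joint arm with a two-finger parallel gripper is mounted at the origin on the work surface. World frame = base frame: x ahead of the robot, y to its left, z up, the work surface at z = 0. Lengths are in m, angles in rad, forces in N, time in s.
With the tool pointing down it reaches from about 0.3 to 0.95 m from the base axis. Payload 3.1 kg.
Tool frame: the origin (TCP) lies between the finger pads; the fingertips stand 17 mm ahead of it and the grasp point (between the pads) lies 2 mm behind it (tip_extent is the distance from the TCP to the fingertips, in m); z points along the fingers, y is the line along which they close (so a half turn about z gives the same grasp; the last joint's range is limited). The gripper opens to 85 mm and grips with 20 to 120 N. Pads are 22 mm wide; open, the fingers measure 114 mm over their backs; the gripper's body (76 mm by 85 mm) begins 54 mm behind the grasp point. The pads swing forward as they close: fully open they stand 13 mm farther back than shut.
Start: joints at [1.195, 0.308, 1.634, -0, 1.2, -0.07], TCP at [0.188, 0.596, 0.248] pointing down, gripper open.
Joint ranges: [-3.06, 3.06], [-0.79, 1.96], [0.05, 2.63], [-1.19, 4.34], [0.05, 2.64], [-2.94, 2.94]. Speed limits (rad/s): [2.79, 2.79, 3.14, 3.14, 3.14, 3.14].

### API

Orientations are given as a 3x3 rotation matrix whose columns are the frame's x, y, z axes.
In Python, from plant import get_obs, read_camera, hand_in, tip_extent gives the robot as it stands.
- The arm moves only by the tool jog_arm, never from a script. Its argument "increments" is one flat list of numbers, 7 for each row, row after row: the opening, from 0 (shut) to 1 (fully open), then the shift along the world's x, y, z in mm, then the turn, a rotation vector about the world's x, y, z in rad. In form: [fingers, dx, dy, dz, rx, ry, rz, fingers, dx, dy, dz, rx, ry, rz, ...]. A call has 1 to 8 rows; each row is the pose to reach, as a shift and turn from the pose commanded when the call began; what a row does not reach only later rows make up. A row lasts 1/10 s, in which the tool goes at most 50 mm and 8.59 degrees, less where a joint would pass 70% of its speed; a pose out of reach is approached as far as the arm can. A call with a gripper value outside its range is refused whole. The fingers move at their own pace and stop on an object; "newtons" is the grip in N (left out, the last holds). Time passes only in rows, so rows that repeat a pose let the fingers close. It gives the time, the measured TCP pose, the force, the opening and the grip force at its end, in the units of the state.
- get_obs(): the state, without advancing time (a new reading comes with each control period).
- read_camera(name): name is "scene" or "side" or "wrist"; returns a dict with "frame" (480x640x3 uint8, red, green, blue), "camera_matrix" (3x3 intrinsics, pixels), "k1" (the pictures are not rectified: a ray, as slopes to the right and down, at radius r is drawn at 1 + k1 r^2 times it, then the intrinsics apply), "R" (3x3) and "t" (3): a world point X has camera coordinates R X + t; the wrist camera has in their place "T_tool_cam" (4x4, takes a point from camera to tool coordinates, whose origin is the TCP and whose axes are the flange's). Camera axes: x right, y down, z forward; pixel columns grow to the right and rows downward; lengths in m; the calibration is good to about 2 mm. A picture is of the moment at which its call begins: read the wrist's pose just before it. There is no depth.
- hand_in(): hands the job in; it is judged then, once.
The state is a dict: "time": time; "joints": joint angles; "qvel": joint speeds; "effort": joint torques, N m; "tcp_pos": TCP position; "ee_rot": TCP orientation; "wrist_force": force on the tool from outside, world axes, zero at the start; "moment": the same for the moment, N m; "opening": finger opening in m; "grasp_force": force on a finger pad.
Only numpy, scipy, OpenCV 4.12 (cv2) and the standard library are available. Lean on these libraries where they do the work, as an engineer would, in place of code of your own. Each camera call takes 0.05 s, during which the arm holds its last target. There are 200 camera calls.

## Working session

There is one attempt and no reset: what is moved stays moved. The work goes in short steps, Python scripts to look and compute and a tool call to move; the robot and the scene stay as the last step left them, time stands still between calls to the robot, and variables do not carry over. Pictures are saved under pics/ and viewed, at most 12 in all, crops included, and the job is handed in when it is done.

Besides the shell and the picture viewer there is one more tool, called after "Request:" by a JSON object that holds its "name" and its "arguments", one argument or row to a line. jog_arm: Moves the arm, as the interface text tells. Its arguments: {"type":"object","properties":{"increments":{"type":"array"},"newtons":{"type":"number"}},"required":["increments"]}

```bash
mkdir -p pics; cat > h.py <<'E'
import numpy as np, cv2
from plant import get_obs, read_camera, hand_in, tip_extent
def cam(name):
    o=get_obs(); c=read_camera(name)
    if 'R' not in c:
        T=np.eye(4); T[:3,:3]=o['ee_rot']; T[:3,3]=o['tcp_pos']
        M=np.linalg.inv(T@np.array(c['T_tool_cam'])); c['R'],c['t']=M[:3,:3],M[:3,3]
    c['R']=np.array(c['R']);c['t']=np.array(c['t']);c['K']=np.array(c['camera_matrix'])
    return c
def D(c): return np.array([c['k1'],0,0,0,0.])
def ray(c,uv):
    p=cv2.undistortPoints(np.array(uv,float).reshape(-1,1,2),c['K'],D(c)).reshape(-1,2)
    d=np.c_[p,np.ones(len(p))]@c['R']
    return -c['R'].T@c['t'],d
def onz(c,uv,z):
    o,d=ray(c,uv); return o+d*((z-o[2])/d[:,2])[:,None]
def proj(c,X):
    return cv2.projectPoints(np.array(X,float).reshape(-1,1,3),cv2.Rodrigues(c['R'])[0],c['t'],c['K'],D(c))[0].reshape(-1,2)
def save(c,n): cv2.imwrite('pics/'+n+'.png',cv2.cvtColor(c['frame'],cv2.COLOR_RGB2BGR))
E
python3 - <<'E'
from h import *
for n in ['scene','side','wrist']:
    c=cam(n); save(c,n+'0'); print(n,c['K'].tolist(),c['k1'],-c['R'].T@c['t'],c['R'][2])
o=get_obs();print(o['tcp_pos'],o['ee_rot'],o['opening'],o['time'],tip_extent)
E
```

```text
scene [[556.6664818499058, 0.0, 321.3905621913742], [0.0, 556.6664818499058, 239.5072296310005], [0.0, 0.0, 1.0]] 0.01828309402644591 [ 1.37143201 -0.44378783  1.28644981] [-0.57097172  0.28873272 -0.76852112]
side [[468.3844044495218, 0.0, 313.59713087299417], [0.0, 468.3844044495218, 242.33259325073564], [0.0, 0.0, 1.0]] -0.038734276374049616 [ 0.36695256 -0.91083379  1.03415564] [ 0.0780437   0.70065372 -0.70922038]
wrist [[349.2003587719735, 0.0, 318.0003828473778], [0.0, 349.2003587719735, 243.2529115544844], [0.0, 0.0, 1.0]] -0.05337663411955493 [0.11540352 0.61925922 0.37281875] [ 0.28364958 -0.09254891 -0.95445147]
[0.18796588 0.59543516 0.24728925] [[-9.53618992e-01  3.01015595e-01 -6.55778882e-04]
 [ 3.01016288e-01  9.53617473e-01 -1.70578766e-03]
 [ 1.11893513e-04 -1.82407163e-03 -9.99998330e-01]] 0.08540071506705393 0.15 0.017
```

View pics/scene0.png

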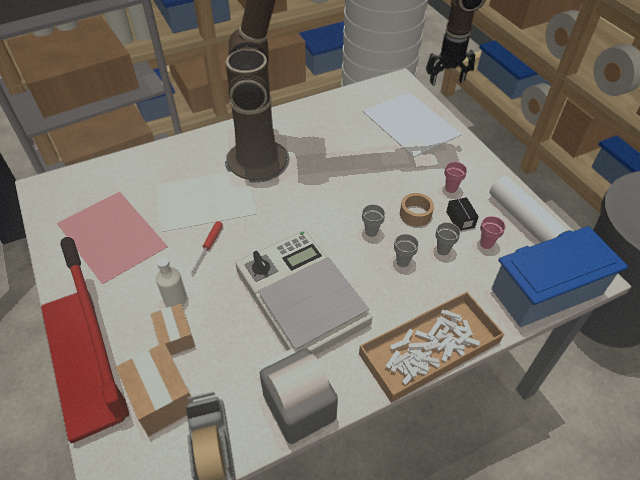

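View pics/side0.png

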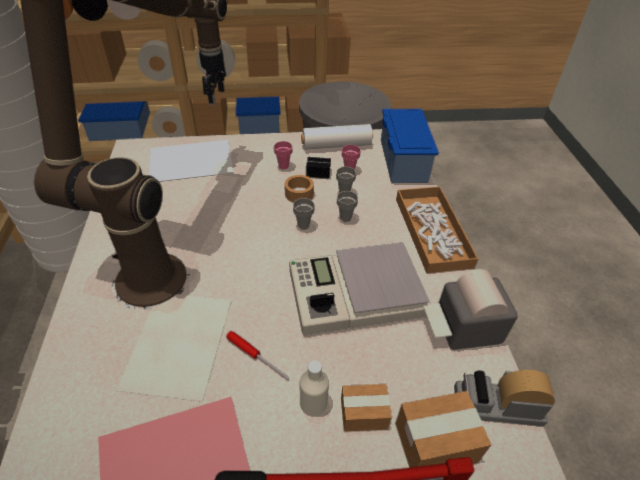

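The three grey candidates are at scene (373,221), (405,250) and (447,238), which match side (304,214), (347,206) and (346,180). The two pink look-alikes are at scene (455,178) and (491,233), and I will leave those alone. The switch is at scene (261,264). Next I'll confirm this in an enlarged crop and segment everything.

```bash
python3 - <<'E'
import cv2,numpy as np
s=cv2.imread('pics/scene0.png'); d=cv2.imread('pics/side0.png')
a=cv2.resize(s[150:270,350:510],None,fx=2.5,fy=2.5,interpolation=3)
b=cv2.resize(s[225:345,230:390],None,fx=2.5,fy=2.5,interpolation=3)
e=cv2.resize(d[135:255,250:410],None,fx=2.5,fy=2.5,interpolation=3)
f=cv2.resize(d[230:350,280:440],None,fx=2.5,fy=2.5,interpolation=3)
cv2.imwrite('pics/crop.png',np.vstack([np.hstack([a,b]),np.hstack([e,f])]))
E
```

```text
(no output)
```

View pics/crop.png

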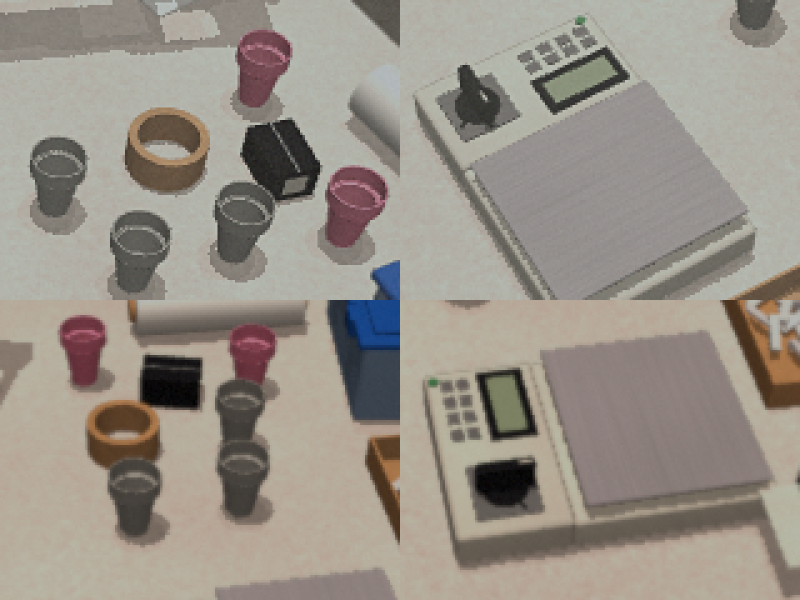

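The crop confirms three plain grey pots and two pink look-alikes. The white line on the switch points up towards the robot side in the scene view. Now to measure.

```bash
cat >> h.py <<'E'
from scipy.optimize import least_squares
def potmask(c):
    f=cv2.cvtColor(c['frame'],cv2.COLOR_RGB2HSV).astype(int)
    m=((f[...,2]<150)&(f[...,1]<70)).astype(np.uint8)*255
    return cv2.morphologyEx(m,cv2.MORPH_OPEN,np.ones((3,3)))
def rim(c,seed,z=0.09,m=None,r=0.0335):
    # fixed-radius circle on far half of the outline cast on rim plane
    m=potmask(c) if m is None else m
    o=-c['R'].T@c['t']
    g=onz(c,[seed],z)[0,:2]
    cs=cv2.findContours(m,cv2.RETR_EXTERNAL,cv2.CHAIN_APPROX_NONE)[0]
    P=np.vstack(cs)[:,0].astype(float); W=onz(c,P,z)[:,:2]
    for k in range(8):
        v=g-o[:2]; v/=np.linalg.norm(v); d=W-g; n=np.linalg.norm(d,axis=1)
        s=(abs(n-r)<(.02 if k<2 else .012 if k<4 else .006))&(d@v>0.0)
        if s.sum()<8: return g,np.nan,s.sum()
        q=least_squares(lambda x:np.linalg.norm(W[s]-x,axis=1)-r,g,loss='soft_l1',f_scale=.001); g=q.x
    return g,np.sqrt(np.mean((np.linalg.norm(W[s]-g,axis=1)-r)**2)),s.sum()
E
python3 - <<'E'
from h import *
S={'scene':[(373,212),(405,243),(447,232)],'side':[(304,206),(347,198),(346,174)]}
sc=np.array([[.1,.11],[.1,-.11],[-.1,-.11],[-.1,.11]])
for n in S:
    c=cam(n); f=c['frame'].astype(int)
    for s in S[n]: print(n,rim(c,s))
    h=cv2.cvtColor(c['frame'],cv2.COLOR_RGB2HSV)
    p=(315,300) if n=='scene' else (382,277)
    print('pan col',h[p[1],p[0]],h[p[1]+5,p[0]+8])
    # pan: colour close to the local mean
    mu=np.median(f[p[1]-8:p[1]+9,p[0]-8:p[0]+9].reshape(-1,3),0)
    m=(np.abs(cv2.GaussianBlur(c['frame'],(3,3),0)-mu).max(2)<26).astype(np.uint8)*255
    m=cv2.morphologyEx(m,cv2.MORPH_OPEN,np.ones((5,5)))
    L=cv2.connectedComponents(m)[1]; m=(L==L[p[1],p[0]]).astype(np.uint8)
    m=cv2.morphologyEx(m,cv2.MORPH_CLOSE,np.ones((9,9)))
    C=max(cv2.findContours(m,0,cv2.CHAIN_APPROX_NONE)[0],key=len)[:,0].astype(float)
    W=onz(c,C,.075)[:,:2]
    r=cv2.minAreaRect((W*1000).astype(np.float32)); print(n,'pan',r)
    # switch marks: dark bar
    m=(h[...,2]<70).astype(np.uint8)
    L=cv2.connectedComponents(m)[1]
E
```

```text
scene (array([0.45872477, 0.18512565]), np.float64(0.0011683434221204509), np.int64(28))
scene (array([0.59766089, 0.21142296]), np.float64(0.001653225454862797), np.int64(30))
scene (array([0.61334143, 0.34220804]), np.float64(0.002016503632383291), np.int64(22))
pan col [ 15  10 151] [ 21  12 149]
scene pan ((643.5441284179688, -99.8734130859375), (206.4337921142578, 226.09030151367188), 5.166713714599609)
side (array([0.45478406, 0.185437  ]), np.float64(0.0011737538321940004), np.int64(26))
side (array([0.592843  , 0.23887816]), np.float64(0.002421217360553688), np.int64(11))
side (array([0.61062624, 0.34175983]), np.float64(0.0019988218361323205), np.int64(19))
pan col [  7  33 140] [  6  28 139]
side pan ((639.7971801757812, -99.97350311279297), (204.59097290039062, 223.30099487304688), 5.252416133880615)
```

Request:
{"name": "jog_arm", "arguments": {
  "increments": [1, 160, -175, 50, 0, 0, 0.2, 1, 160, -175, 50, 0, 0, 0.2, 1, 160, -175, 50, 0, 0, 0.2, 1, 160, -175, 50, 0, 0, 0.2, 1, 160, -175, 50, 0, 0, 0.2, 1, 160, -175, 50, 0, 0, 0.2]
}}

```text
time: 0.85
tcp_pos: [0.352, 0.4181, 0.3]
ee_rot: [[-0.994, 0.111, 0.004], [0.111, 0.994, 0.0], [-0.004, 0.001, -1.0]]
wrist_force: [0.2, 0.8, 0.1]
opening: 0.0859
grasp_force: 0.0
```

Request:
{"name": "jog_arm", "arguments": {
  "increments": [1, 160, -175, 50, 0, 0, 0.2, 1, 160, -175, 50, 0, 0, 0.2, 1, 160, -175, 50, 0, 0, 0.2, 1, 160, -175, 50, 0, 0, 0.2, 1, 160, -175, 50, 0, 0, 0.2, 1, 160, -175, 50, 0, 0, 0.2, 1, 160, -175, 50, 0, 0, 0.2]
}}

```text
time: 1.55
tcp_pos: [0.5083, 0.246, 0.348]
ee_rot: [[-0.996, -0.092, -0.001], [-0.092, 0.996, 0.001], [0.001, 0.001, -1.0]]
wrist_force: [-0.2, -0.1, -0.3]
opening: 0.0857
grasp_force: 0.0
```

```bash
python3 - <<'E'
from h import *
o=get_obs();print(o['time'],o['tcp_pos'],o['ee_rot'][:,1],np.abs(o['qvel']).max())
c=cam('wrist'); save(c,'w1'); print(-c['R'].T@c['t'],c['R'][2])
for g in [(.457,.185),(.596,.211),(.612,.342)]:
    p=proj(c,[[*g,.09]])[0]; print(p,rim(c,p))
s=cam('scene'); print('switch expected px',proj(s,[[.473,-.178,.098]]), onz(s,[(171,297)],0))
E
```

```text
1.55 [0.50834408 0.24595403 0.34798314] [-9.21090959e-02  9.95748515e-01  8.99279355e-04] 0.040593469378786745
[0.43263819 0.2396368  0.47370219] [ 0.29588464  0.02716327 -0.95483739]
[265.27706074 153.84694032] (array([0.45995103, 0.18375165]), np.float64(0.0021778816690837983), np.int64(59))
[281.31930403 275.89803083] (array([0.59459079, 0.21524293]), np.float64(0.00039047804066522676), np.int64(76))
[388.39329412 297.34916391] (array([0.60832969, 0.34447516]), np.float64(0.0004866143878451687), np.int64(74))
switch expected px [[258.82344448 257.99838927]] [[ 0.41964625 -0.42495513  0.        ]]
```

View pics/w1.png

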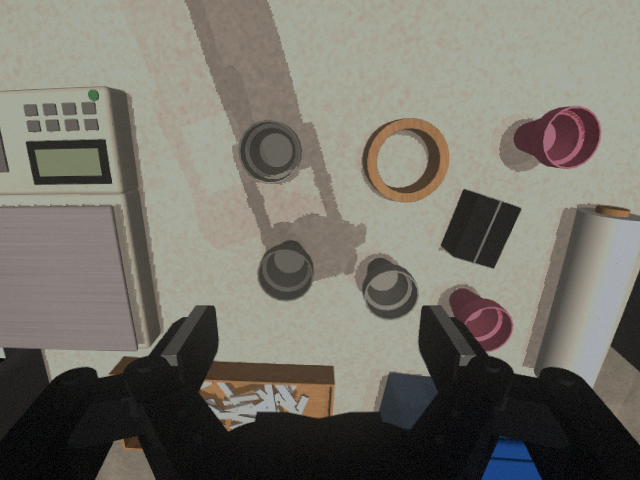

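The wrist view shows the grey pots at (271,152), (286,271) and (390,289), clear of the tape roll and the carton. Next, over to the switch.

Request:
{"name": "jog_arm", "arguments": {
  "increments": [1, -18, -220, -50, 0, 0, 0, 1, -18, -220, -50, 0, 0, 0, 1, -18, -220, -50, 0, 0, 0, 1, -18, -220, -50, 0, 0, 0, 1, -18, -220, -50, 0, 0, 0, 1, -18, -220, -50, 0, 0, 0]
}}

```text
time: 2.25
tcp_pos: [0.4883, 0.025, 0.2966]
ee_rot: [[-0.996, -0.092, -0.004], [-0.092, 0.996, -0.001], [0.004, -0.0, -1.0]]
wrist_force: [0.2, 0.5, 0.2]
opening: 0.0855
grasp_force: 0.0
```

Request:
{"name": "jog_arm", "arguments": {
  "increments": [1, -17, -203, -78, 0, 0, 0, 1, -17, -203, -78, 0, 0, 0, 1, -17, -203, -78, 0, 0, 0, 1, -17, -203, -78, 0, 0, 0, 1, -17, -203, -78, 0, 0, 0, 1, -17, -203, -78, 0, 0, 0, 1, -17, -203, -78, 0, 0, 0]
}}

```text
time: 2.95
tcp_pos: [0.4737, -0.1752, 0.2202]
ee_rot: [[-0.995, -0.095, -0.0], [-0.095, 0.995, 0.001], [0.0, 0.001, -1.0]]
wrist_force: [-0.1, 0.6, 0.2]
opening: 0.0856
grasp_force: 0.0
```

```bash
python3 - <<'E'
from h import *
o=get_obs();print(o['time'],o['tcp_pos'],o['ee_rot'][:,1],o['joints'])
c=cam('wrist'); save(c,'w2')
h=cv2.cvtColor(c['frame'],cv2.COLOR_RGB2HSV)
p=proj(c,[[.473,-.178,.098]])[0]; print('exp',p)
u=np.array([.9958,.0915]); print('bar ends',proj(c,[[*(np.array([.473,-.178])+s*.031*u),.098] for s in (1,-1)]))
E
```

```text
2.95 [ 0.4736925  -0.17522379  0.22019277] [-0.09524384  0.99545304  0.00136483] [-4.41235031e-01  1.07519015e-01  1.93758749e+00  1.31624664e-03
  1.09718699e+00 -2.10802063e+00]
exp [313.44076442 240.36413343]
bar ends [[313.40161985 278.97101   ]
 [313.489424   198.91833215]]
```

View pics/w2.png

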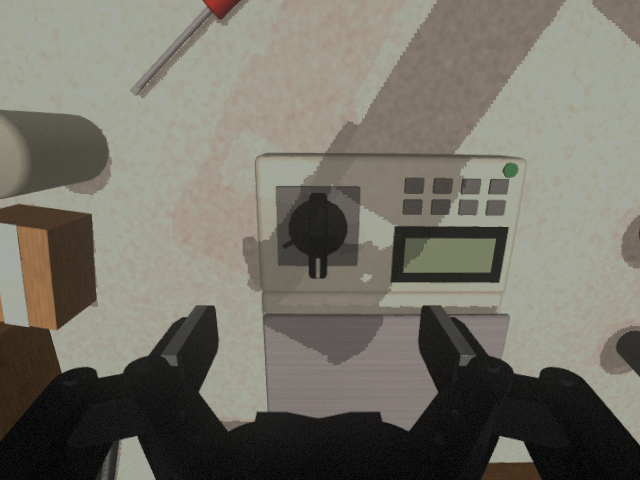

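The bar centre is at about (318,236), the white line points down to +x (off), and the "on" mark is at (287,245), which is clockwise. I'll descend 130 mm and grip.

Request:
{"name": "jog_arm", "arguments": {
  "increments": [1, -2, 4, -100, 0, 0, 0, 1, -2, 4, -100, 0, 0, 0, 1, -2, 4, -100, 0, 0, 0, 1, -2, 4, -130, 0, 0, 0, 1, -2, 4, -130, 0, 0, 0, 1, -2, 4, -130, 0, 0, 0]
}}

```text
time: 3.6
tcp_pos: [0.4724, -0.1726, 0.0922]
ee_rot: [[-0.995, -0.095, 0.002], [-0.095, 0.995, -0.001], [-0.002, -0.001, -1.0]]
wrist_force: [0.1, 0.1, -0.1]
opening: 0.0854
grasp_force: 0.0
```

Request:
{"name": "jog_arm", "arguments": {
  "increments": [0, 0, 0, 0, 0, 0, 0, 0, 0, 0, 0, 0, 0, 0, 0, 0, 0, 0, 0, 0, 0, 0, 0, 0, 0, 0, 0, 0, 0, 0, 0, 0, 0, 0, 0, 0, 0, 0, 0, 0, 0, 0, 0, 0, 0, 0, 0, 0, 0],
  "newtons": 50
}}

```text
time: 4.3
tcp_pos: [0.4717, -0.1753, 0.0911]
ee_rot: [[-0.996, -0.094, 0.001], [-0.094, 0.996, -0.004], [-0.001, -0.004, -1.0]]
wrist_force: [-1.4, -6.8, 2.4]
opening: 0.013
grasp_force: 51.9
```

Request:
{"name": "jog_arm", "arguments": {
  "increments": [0, 0, -2, 0, 0, 0, -0.13, 0, 0, -2, 0, 0, 0, -0.26, 0, 0, -2, 0, 0, 0, -0.4, 0, 0, -2, 0, 0, 0, -0.54, 0, 0, -2, 0, 0, 0, -0.68, 0, 0, -2, 0, 0, 0, -0.82, 0, 0, -2, 0, 0, 0, -0.96, 0, 0, -2, 0, 0, 0, -1.06]
}}

```text
time: 5.1
tcp_pos: [0.4724, -0.1742, 0.0911]
ee_rot: [[-0.564, 0.826, 0.002], [0.826, 0.564, 0.002], [0.0, 0.003, -1.0]]
wrist_force: [2.1, 4.5, 5.0]
opening: 0.0134
grasp_force: 53.0
```

Request:
{"name": "jog_arm", "arguments": {
  "increments": [0, 0, 0, 0, 0, 0, 0, 0, 0, 0, 0, 0, 0, 0]
}}

```text
time: 5.3
tcp_pos: [0.4724, -0.1742, 0.0911]
ee_rot: [[-0.57, 0.822, 0.002], [0.822, 0.57, 0.001], [-0.0, 0.003, -1.0]]
wrist_force: [1.7, 4.9, 3.7]
opening: 0.0129
grasp_force: 52.2
```

Turned through 60°. Now release, lift, check and head for pot 1.

Request:
{"name": "jog_arm", "arguments": {
  "increments": [1, 0, 0, 0, 0, 0, 0, 1, 0, 0, 0, 0, 0, 0, 1, 0, 0, 0, 0, 0, 0, 1, 0, 0, 0, 0, 0, 0, 1, 0, 0, 0, 0, 0, 0, 1, 0, 0, 60, 0, 0, 0, 1, 0, 0, 130, 0, 0, 0, 1, 0, 0, 130, 0, 0, 0]
}}

```text
time: 6.1
tcp_pos: [0.4726, -0.1758, 0.2238]
ee_rot: [[-0.569, 0.823, 0.004], [0.823, 0.569, -0.002], [-0.004, 0.002, -1.0]]
wrist_force: [0.1, -0.1, -0.6]
opening: 0.0856
grasp_force: 0.0
```

Request:
{"name": "jog_arm", "arguments": {
  "increments": [1, 0, 0, 30, 0, 0, 0, 1, 0, 180, 30, 0, 0, 0, 1, 0, 180, 30, 0, 0, 0, 1, 0, 180, 30, 0, 0, 0, 1, 0, 180, 30, 0, 0, 0, 1, 0, 180, 30, 0, 0, 0]
}}

```text
time: 6.7
tcp_pos: [0.4706, 0.0082, 0.2502]
ee_rot: [[-0.573, 0.82, -0.0], [0.82, 0.573, 0.001], [0.001, 0.001, -1.0]]
wrist_force: [-0.2, -0.1, -0.1]
opening: 0.0855
grasp_force: 0.0
```

Request:
{"name": "jog_arm", "arguments": {
  "increments": [1, -15, 180, 0, 0, 0, 0, 1, -15, 180, 0, 0, 0, 0, 1, -15, 180, 0, 0, 0, 0, 1, -15, 180, 0, 0, 0, 0, 1, -15, 180, 0, 0, 0, 0, 1, -15, 180, 0, 0, 0, 0]
}}

```text
time: 7.3
tcp_pos: [0.4563, 0.1846, 0.25]
ee_rot: [[-0.57, 0.822, -0.0], [0.822, 0.57, -0.001], [-0.001, -0.001, -1.0]]
wrist_force: [-0.2, -0.2, 0.1]
opening: 0.0854
grasp_force: 0.0
```

```bash
python3 - <<'E'
from h import *
o=get_obs();print(o['time'],o['tcp_pos'],o['ee_rot'][:,1])
c=cam('wrist'); save(c,'w3')
p=proj(c,[[.458,.185,.09]])[0]; print(p,rim(c,p))
for r in (.0335,.031):
  m=potmask(c)
s=cam('scene'); save(s,'s3'); q=cam('side')
a=cv2.resize(s['frame'][235:300,220:310],(400,289),interpolation=3)
b=cv2.resize(q['frame'][275:340,280:370],(400,289),interpolation=3)
w=cv2.resize(c['frame'],(400,300))
out=np.vstack([np.hstack([a,b]),np.hstack([w,cv2.cvtColor(cv2.resize(m,(400,300)),8)])])
cv2.imwrite('pics/c3.png',out[...,::-1])
E
```

```text
7.3 [0.4562542  0.18459938 0.25003617] [ 0.82175518  0.56984003 -0.00087483]
[319.74487364 229.46756344] (array([0.44608813, 0.16582104]), np.float64(0.002546676688797213), np.int64(58))
```

View pics/c3.png

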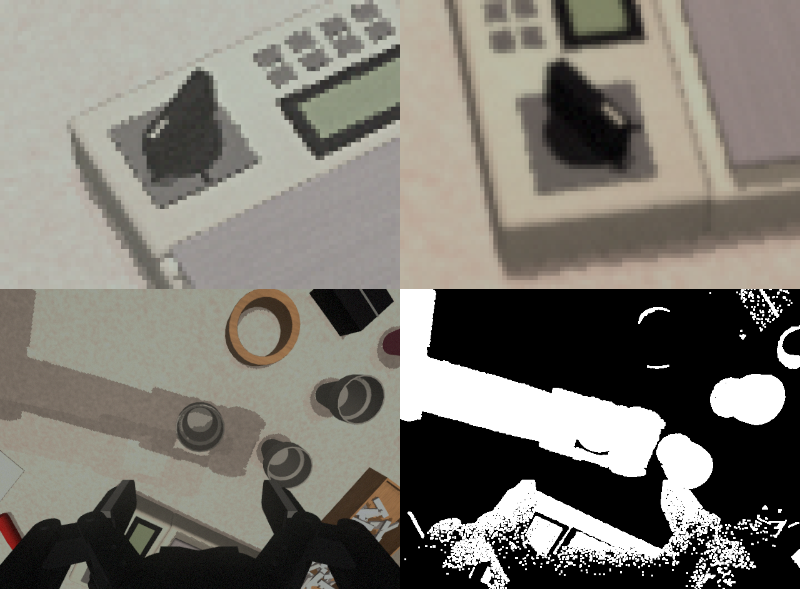

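The switch is on: the white line now points at the second mark. Pot 1 lies in the arm's shadow, so I'll use a tighter threshold.

```bash
python3 - <<'E'
from h import *
c=cam('wrist')
h=cv2.cvtColor(c['frame'],cv2.COLOR_RGB2HSV).astype(int)
print(h[219,260:380:6,2],h[219,260:380:6,1])
for t in (70,80,90,100,110):
    m=cv2.morphologyEx(((h[...,2]<t)&(h[...,1]<70)).astype(np.uint8)*255,cv2.MORPH_CLOSE,np.ones((5,5)))
    print(t,rim(c,(319,225),m=m))
print(cv2.HoughCircles(cv2.medianBlur(cv2.cvtColor(c['frame'],7),5)[150:300,230:420].copy(),cv2.HOUGH_GRADIENT,1,20,param1=60,param2=18,minRadius=28,maxRadius=45))
for p0 in [(.5945,.2152),(.608,.3445)]:
    p=proj(c,[[*p0,.09]])[0]; print(p,rim(c,p))
E
```

```text
[122 125 124 123  61 110  60  61 131 122 109 111  95  61  58  85  50 116
 117 121] [42 47 43 41 38 35 30 38 29 33 30 32 30 42 26 33 36 42 44 44]
70 (array([0.45365989, 0.19262165]), np.float64(0.0022266840112662484), np.int64(127))
80 (array([0.45361535, 0.19190454]), np.float64(0.0018727372918104271), np.int64(120))
90 (array([0.45398654, 0.19072181]), np.float64(0.0008889114032484584), np.int64(113))
100 (array([0.45444828, 0.19042054]), np.float64(0.0007575796769921578), np.int64(111))
110 (array([0.45573948, 0.17489087]), np.float64(0.003243723449327577), np.int64(156))
[[[88.5 70.5 38.6]]]
[463.94456356 285.20916891] (array([0.59490726, 0.2150811 ]), np.float64(0.0010099057143966752), np.int64(82))
[576.92546675 175.64525752] (array([0.60896447, 0.34497738]), np.float64(0.0003051277009304178), np.int64(111))
```

Wrist fits agree across views (scene has a constant bias of about 4 mm): pot 1 (0.454,0.191), pot 2 (0.595,0.215), pot 3 (0.609,0.345). Now grasp pot 1.

Request:
{"name": "jog_arm", "arguments": {
  "increments": [1, -2, 6, -30, 0, 0, 0, 1, -2, 6, -80, 0, 0, 0, 1, -2, 6, -120, 0, 0, 0, 1, -2, 6, -145, 0, 0, 0, 1, -2, 6, -167, 0, 0, 0, 1, -2, 6, -167, 0, 0, 0, 1, -2, 6, -167, 0, 0, 0]
}}

```text
time: 8.2
tcp_pos: [0.4544, 0.1902, 0.0834]
ee_rot: [[-0.568, 0.823, -0.001], [0.823, 0.568, -0.0], [0.0, -0.001, -1.0]]
wrist_force: [-0.0, 0.0, 0.1]
opening: 0.0854
grasp_force: 0.0
```

Request:
{"name": "jog_arm", "arguments": {
  "increments": [0, 0, 0, 0, 0, 0, 0, 0, 0, 0, 0, 0, 0, 0, 0, 0, 0, 0, 0, 0, 0, 0, 0, 0, 0, 0, 0, 0, 0, 0, 0, 0, 0, 0, 0],
  "newtons": 30
}}

```text
time: 8.7
tcp_pos: [0.4557, 0.1913, 0.0855]
ee_rot: [[-0.569, 0.822, 0.003], [0.822, 0.569, 0.001], [-0.001, 0.003, -1.0]]
wrist_force: [-1.7, -1.0, 6.8]
opening: 0.0665
grasp_force: 33.0
```

Request:
{"name": "jog_arm", "arguments": {
  "increments": [0, 0, 0, 40, 0, 0, 0, 0, 0, 0, 80, 0, 0, 0, 0, 0, 0, 120, 0, 0, 0, 0, 0, 0, 150, 0, 0, 0, 0, 0, 0, 150, 0, 0, 0]
}}

```text
time: 9.2
tcp_pos: [0.458, 0.1923, 0.2394]
ee_rot: [[-0.569, 0.822, 0.012], [0.822, 0.569, 0.004], [-0.004, 0.012, -1.0]]
wrist_force: [1.6, -0.4, -1.5]
opening: 0.0665
grasp_force: 35.6
```

Request:
{"name": "jog_arm", "arguments": {
  "increments": [0, 25, -40, 0, 0, 0, 0, 0, 50, -80, 0, 0, 0, 0, 0, 75, -120, 0, 0, 0, 0, 0, 100, -160, 0, 0, 0, 0, 0, 125, -200, 0, 0, 0, 0, 0, 150, -240, 0, 0, 0, 0, 0, 175, -275, 0, 0, 0, 0, 0, 186, -290, 0, 0, 0, 0]
}}

```text
time: 10.0
tcp_pos: [0.6412, -0.1027, 0.2317]
ee_rot: [[-0.566, 0.824, -0.0], [0.824, 0.566, -0.001], [-0.001, -0.001, -1.0]]
wrist_force: [-0.1, 0.6, -0.8]
opening: 0.0663
grasp_force: 35.3
```

Request:
{"name": "jog_arm", "arguments": {
  "increments": [0, 0, 0, 0, 0, 0, 0, 0, 0, 0, -20, 0, 0, 0, 0, 0, 0, -40, 0, 0, 0]
}}

```text
time: 10.3
tcp_pos: [0.6395, -0.0981, 0.1925]
ee_rot: [[-0.569, 0.822, -0.0], [0.822, 0.569, 0.001], [0.001, 0.0, -1.0]]
wrist_force: [-0.3, 0.6, -2.0]
opening: 0.067
grasp_force: 35.3
```

```bash
python3 - <<'E'
from h import *
o=get_obs();print(o['time'],o['tcp_pos'],o['opening'],o['grasp_force'])
c=cam('scene'); s=cam('side'); w=cam('wrist')
a=c['frame'][180:380,200:400]; b=s['frame'][180:380,280:480]
cv2.imwrite('pics/c4.png',np.hstack([cv2.resize(x,(400,400)) for x in (a,b)])[...,::-1])
E
```

```text
10.3 [ 0.63950297 -0.09810079  0.19246776] 0.06695388145348824 35.294701527318466
```

View pics/c4.png

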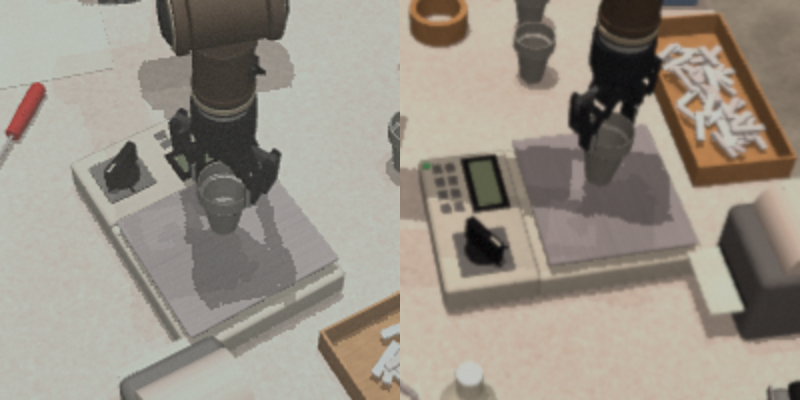

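Pot 1 is held upright over the pan. Lower it gently.

Request:
{"name": "jog_arm", "arguments": {
  "increments": [0, 0, 0, -12, 0, 0, 0, 0, 0, 0, -22, 0, 0, 0, 0, 0, 0, -27, 0, 0, 0, 0, 0, 0, -30, 0, 0, 0, 0, 0, 0, -32, 0, 0, 0, 0, 0, 0, -32, 0, 0, 0]
}}

```text
time: 11.05
tcp_pos: [0.6402, -0.099, 0.1612]
ee_rot: [[-0.569, 0.823, -0.0], [0.823, 0.569, 0.0], [0.0, -0.0, -1.0]]
wrist_force: [-0.2, 0.5, -2.0]
opening: 0.0665
grasp_force: 35.3
```

Request:
{"name": "jog_arm", "arguments": {
  "increments": [0, 0, 0, -1, 0, 0, 0, 0, 0, 0, -2, 0, 0, 0, 0, 0, 0, -2, 0, 0, 0]
}}

```text
time: 11.35
tcp_pos: [0.6408, -0.0994, 0.1607]
ee_rot: [[-0.569, 0.822, 0.001], [0.822, 0.569, -0.001], [-0.001, 0.001, -1.0]]
wrist_force: [-2.1, 0.0, 3.5]
opening: 0.0662
grasp_force: 35.7
```

It is in contact at z 0.1607 (about 5 N). Release, rise clear and go to pot 2.

Request:
{"name": "jog_arm", "arguments": {
  "increments": [1, 0, 0, 0, 0, 0, 0, 1, 0, 0, 0, 0, 0, 0, 1, 0, 0, 0, 0, 0, 0, 1, 0, 0, 0, 0, 0, 0, 1, 0, 0, 30, 0, 0, 0, 1, 0, 0, 70, 0, 0, 0, 1, 0, 0, 100, 0, 0, 0, 1, 0, 0, 100, 0, 0, 0]
}}

```text
time: 12.15
tcp_pos: [0.6438, -0.0997, 0.2658]
ee_rot: [[-0.569, 0.822, 0.011], [0.822, 0.569, -0.003], [-0.009, 0.008, -1.0]]
wrist_force: [1.5, 0.2, 0.9]
opening: 0.0853
grasp_force: 0.0
```

Request:
{"name": "jog_arm", "arguments": {
  "increments": [1, -23, 157, 0, 0, 0, 0, 1, -23, 157, 0, 0, 0, 0, 1, -23, 157, 0, 0, 0, 0, 1, -23, 157, 0, 0, 0, 0, 1, -23, 157, 0, 0, 0, 0]
}}

```text
time: 12.65
tcp_pos: [0.6164, 0.0599, 0.2583]
ee_rot: [[-0.572, 0.82, -0.002], [0.82, 0.572, -0.0], [0.001, -0.001, -1.0]]
wrist_force: [0.5, -1.3, -0.5]
opening: 0.0853
grasp_force: 0.0
```

Request:
{"name": "jog_arm", "arguments": {
  "increments": [1, -23, 157, 0, 0, 0, 0, 1, -23, 157, 0, 0, 0, 0, 1, -23, 157, 0, 0, 0, 0, 1, -23, 157, 0, 0, 0, 0, 1, -23, 157, 0, 0, 0, 0]
}}

```text
time: 13.15
tcp_pos: [0.5942, 0.2151, 0.2586]
ee_rot: [[-0.57, 0.821, -0.001], [0.821, 0.57, -0.001], [-0.001, -0.001, -1.0]]
wrist_force: [-0.8, -0.8, 0.2]
opening: 0.0851
grasp_force: 0.0
```

```bash
python3 - <<'E'
from h import *
o=get_obs();print(o['time'],o['tcp_pos'],o['ee_rot'][:,1])
c=cam('wrist'); h=cv2.cvtColor(c['frame'],cv2.COLOR_RGB2HSV).astype(int)
def M(t): return cv2.morphologyEx(((h[...,2]<t)&(h[...,1]<70)).astype(np.uint8)*255,cv2.MORPH_CLOSE,np.ones((5,5)))
for p0 in [(.5948,.2152),(.6087,.3448)]:
    p=proj(c,[[*p0,.09]])[0]
    for t in (90,100,110,150): print(p,t,rim(c,p,m=M(t)))
for n,m in (('scene',None),('side',None)):
    c=cam(n); p=proj(c,[[.641,-.0992,.165]])[0]; h=cv2.cvtColor(c['frame'],cv2.COLOR_RGB2HSV).astype(int)
    for t in (100,115,130): print(n,p,rim(c,p,z=.165,m=M(t)))
E
```

```text
13.15 [0.59424681 0.21512582 0.25858669] [ 0.82149287  0.57021786 -0.00102555]
[318.40116842 226.47713026] 90 (array([0.59424121, 0.21667051]), np.float64(0.0009180594364774772), np.int64(111))
[318.40116842 226.47713026] 100 (array([0.59478892, 0.2162703 ]), np.float64(0.0007421309659789573), np.int64(106))
[318.40116842 226.47713026] 110 (array([0.60448129, 0.20748643]), np.float64(0.003187253611035931), np.int64(186))
[318.40116842 226.47713026] 150 (array([0.58304975, 0.19636659]), np.float64(0.002287840950017123), np.int64(53))
[425.77675685 106.96407341] 90 (array([0.60023601, 0.33764523]), np.float64(0.0032531486800435904), np.int64(206))
[425.77675685 106.96407341] 100 (array([0.59940836, 0.33701054]), np.float64(0.0031303157803948775), np.int64(220))
[425.77675685 106.96407341] 110 (array([0.60752134, 0.34289029]), np.float64(0.0011506295158270092), np.int64(121))
[425.77675685 106.96407341] 150 (array([0.60915677, 0.34467986]), np.float64(0.00029939294243703596), np.int64(123))
scene [311.96075431 278.59989718] (array([ 0.6450299 , -0.10454969]), np.float64(0.0018795788942765257), np.int64(35))
scene [311.96075431 278.59989718] (array([ 0.64433598, -0.10385913]), np.float64(0.00189386204977222), np.int64(36))
scene [311.96075431 278.59989718] (array([ 0.64341199, -0.10348447]), np.float64(0.0019493804398462253), np.int64(36))
side [384.18791478 251.47506601] (array([ 0.63764445, -0.10674801]), np.float64(0.0017773370322463268), np.int64(31))
side [384.18791478 251.47506601] (array([ 0.6378142 , -0.10537717]), np.float64(0.0017378596868669563), np.int64(32))
side [384.18791478 251.47506601] (array([ 0.63847751, -0.10489937]), np.float64(0.0013282643201899956), np.int64(33))
```

Pot 1 stands where it was released. Grasp pot 2.

Request:
{"name": "jog_arm", "arguments": {
  "increments": [1, 0, 1, -40, 0, 0, 0, 1, 0, 1, -85, 0, 0, 0, 1, 0, 1, -125, 0, 0, 0, 1, 0, 1, -155, 0, 0, 0, 1, 0, 1, -175, 0, 0, 0, 1, 0, 1, -175, 0, 0, 0, 1, 0, 1, -175, 0, 0, 0]
}}

```text
time: 14.0
tcp_pos: [0.5948, 0.2144, 0.0843]
ee_rot: [[-0.567, 0.824, -0.0], [0.824, 0.567, -0.0], [-0.0, -0.0, -1.0]]
wrist_force: [0.5, -0.6, 0.2]
opening: 0.0851
grasp_force: 0.0
```

Request:
{"name": "jog_arm", "arguments": {
  "increments": [0, 0, 0, 0, 0, 0, 0, 0, 0, 0, 0, 0, 0, 0, 0, 0, 0, 0, 0, 0, 0, 0, 0, 0, 0, 0, 0, 0, 0, 0, 0, 0, 0, 0, 0],
  "newtons": 30
}}

```text
time: 14.5
tcp_pos: [0.5958, 0.2161, 0.087]
ee_rot: [[-0.569, 0.822, 0.004], [0.822, 0.569, 0.0], [-0.002, 0.003, -1.0]]
wrist_force: [-0.7, -1.4, 6.1]
opening: 0.0661
grasp_force: 33.8
```

Request:
{"name": "jog_arm", "arguments": {
  "increments": [0, 0, 0, 40, 0, 0, 0, 0, 0, 0, 80, 0, 0, 0, 0, 0, 0, 120, 0, 0, 0, 0, 0, 0, 160, 0, 0, 0, 0, 0, 0, 190, 0, 0, 0, 0, 0, 0, 200, 0, 0, 0, 0, 0, 0, 200, 0, 0, 0]
}}

```text
time: 15.2
tcp_pos: [0.595, 0.2164, 0.2863]
ee_rot: [[-0.569, 0.822, 0.004], [0.822, 0.569, 0.001], [-0.001, 0.004, -1.0]]
wrist_force: [-0.9, 0.0, -1.2]
opening: 0.0655
grasp_force: 35.5
```

Request:
{"name": "jog_arm", "arguments": {
  "increments": [0, 6, -40, 0, 0, 0, 0, 0, 12, -80, 0, 0, 0, 0, 0, 18, -120, 0, 0, 0, 0, 0, 24, -160, 0, 0, 0, 0, 0, 30, -200, 0, 0, 0, 0, 0, 36, -240, 0, 0, 0, 0, 0, 42, -280, 0, 0, 0, 0, 0, 45, -305, 0, 0, 0, 0]
}}

```text
time: 16.0
tcp_pos: [0.6377, -0.0918, 0.2804]
ee_rot: [[-0.567, 0.824, -0.005], [0.824, 0.567, -0.0], [0.003, -0.004, -1.0]]
wrist_force: [-0.4, 1.0, -2.2]
opening: 0.0659
grasp_force: 35.5
```

Request:
{"name": "jog_arm", "arguments": {
  "increments": [0, 0, -12, 0, 0, 0, 0, 0, 0, -12, 0, 0, 0, 0, 0, 0, -12, 0, 0, 0, 0, 0, 0, -12, 0, 0, 0, 0]
}}

```text
time: 16.4
tcp_pos: [0.6388, -0.0992, 0.2836]
ee_rot: [[-0.57, 0.822, -0.001], [0.822, 0.57, 0.001], [0.001, -0.0, -1.0]]
wrist_force: [0.6, 0.4, -1.2]
opening: 0.0659
grasp_force: 35.5
```

```bash
python3 - <<'E'
from h import *
o=get_obs();print(o['time'],o['tcp_pos'],o['opening'],o['grasp_force'])
c=cam('scene'); s=cam('side')
for k in (c,s): print(proj(k,[[.64,-.1,.165]]))
a=c['frame'][210:330,250:370]; b=s['frame'][180:300,325:445]
cv2.imwrite('pics/c5.png',np.hstack([cv2.resize(x,(400,400),interpolation=3) for x in (a,b)])[...,::-1])
E
```

```text
16.4 [ 0.6388426  -0.09922668  0.28362541] 0.06586153461845852 35.52481423610516
[[311.4947339  278.41938138]]
[[383.86851659 251.72066058]]
```

View pics/c5.png

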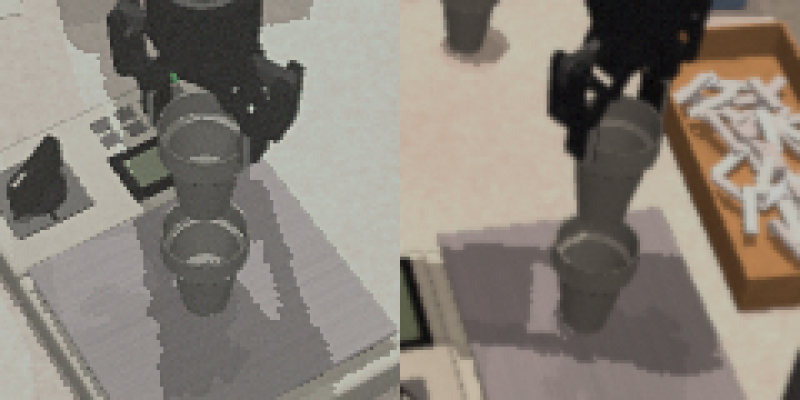

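Held pot 2 is lined up above pot 1 in both views. Lower it in.

Request:
{"name": "jog_arm", "arguments": {
  "increments": [0, 1, -1, -15, 0, 0, 0, 0, 1, -1, -30, 0, 0, 0, 0, 1, -1, -45, 0, 0, 0, 0, 1, -1, -60, 0, 0, 0, 0, 1, -1, -72, 0, 0, 0, 0, 1, -1, -80, 0, 0, 0, 0, 1, -1, -84, 0, 0, 0, 0, 1, -1, -86, 0, 0, 0]
}}

```text
time: 17.3
tcp_pos: [0.6402, -0.1021, 0.1979]
ee_rot: [[-0.569, 0.823, -0.0], [0.823, 0.569, 0.0], [0.0, -0.0, -1.0]]
wrist_force: [-0.0, -0.4, -1.5]
opening: 0.066
grasp_force: 35.5
```

Request:
{"name": "jog_arm", "arguments": {
  "increments": [0, 0, 0, -2, 0, 0, 0, 0, 0, 0, -4, 0, 0, 0, 0, 0, 0, -4, 0, 0, 0]
}}

```text
time: 17.6
tcp_pos: [0.6403, -0.102, 0.1945]
ee_rot: [[-0.569, 0.822, 0.001], [0.822, 0.569, -0.0], [-0.0, 0.0, -1.0]]
wrist_force: [-0.3, -1.0, -2.1]
opening: 0.0662
grasp_force: 35.5
```

No contact yet, so continue down in 1 mm steps.

Request:
{"name": "jog_arm", "arguments": {
  "increments": [0, 0, 0, -1, 0, 0, 0, 0, 0, 0, -2, 0, 0, 0, 0, 0, 0, -2, 0, 0, 0]
}}

```text
time: 17.9
tcp_pos: [0.6402, -0.1019, 0.1923]
ee_rot: [[-0.569, 0.822, 0.0], [0.822, 0.569, 0.0], [0.0, 0.0, -1.0]]
wrist_force: [0.9, 0.3, -2.3]
opening: 0.0662
grasp_force: 35.5
```

Request:
{"name": "jog_arm", "arguments": {
  "increments": [0, 0, 0, -1, 0, 0, 0, 0, 0, 0, -1, 0, 0, 0]
}}

```text
time: 18.1
tcp_pos: [0.6406, -0.1021, 0.1921]
ee_rot: [[-0.569, 0.822, 0.001], [0.822, 0.569, -0.0], [-0.001, 0.001, -1.0]]
wrist_force: [-1.0, -0.1, 1.1]
opening: 0.0658
grasp_force: 35.8
```

Contact at 0.192, as predicted for a full nest. Release and go to pot 3.

Request:
{"name": "jog_arm", "arguments": {
  "increments": [1, 0, 0, 0, 0, 0, 0, 1, 0, 0, 0, 0, 0, 0, 1, 0, 0, 0, 0, 0, 0, 1, 0, 0, 0, 0, 0, 0, 1, 0, 0, 20, 0, 0, 0, 1, 0, 0, 50, 0, 0, 0, 1, 0, 0, 70, 0, 0, 0, 1, 0, 0, 70, 0, 0, 0]
}}

```text
time: 18.9
tcp_pos: [0.6426, -0.1026, 0.2655]
ee_rot: [[-0.569, 0.822, 0.008], [0.822, 0.569, -0.002], [-0.006, 0.005, -1.0]]
wrist_force: [0.6, -0.2, 0.2]
opening: 0.0855
grasp_force: 0.0
```

Request:
{"name": "jog_arm", "arguments": {
  "increments": [1, -16, 224, 0, 0, 0, 0, 1, -16, 224, 0, 0, 0, 0, 1, -16, 224, 0, 0, 0, 0, 1, -16, 224, 0, 0, 0, 0, 1, -16, 224, 0, 0, 0, 0, 1, -16, 224, 0, 0, 0, 0]
}}

```text
time: 19.5
tcp_pos: [0.6227, 0.1258, 0.2594]
ee_rot: [[-0.573, 0.82, -0.003], [0.82, 0.573, 0.001], [0.002, -0.002, -1.0]]
wrist_force: [0.4, -0.9, -0.7]
opening: 0.0856
grasp_force: 0.0
```

Request:
{"name": "jog_arm", "arguments": {
  "increments": [1, -16, 223, 0, 0, 0, 0, 1, -16, 223, 0, 0, 0, 0, 1, -16, 223, 0, 0, 0, 0, 1, -16, 223, 0, 0, 0, 0, 1, -16, 223, 0, 0, 0, 0, 1, -16, 223, 0, 0, 0, 0]
}}

```text
time: 20.1
tcp_pos: [0.6073, 0.3475, 0.2595]
ee_rot: [[-0.572, 0.82, -0.002], [0.82, 0.572, -0.0], [0.001, -0.001, -1.0]]
wrist_force: [0.2, -0.3, -0.9]
opening: 0.0856
grasp_force: 0.0
```

```bash
python3 - <<'E'
from h import *
o=get_obs();print(o['time'],o['tcp_pos'],o['ee_rot'][:,1])
c=cam('wrist'); h=cv2.cvtColor(c['frame'],cv2.COLOR_RGB2HSV).astype(int)
def M(t): return cv2.morphologyEx(((h[...,2]<t)&(h[...,1]<70)).astype(np.uint8)*255,cv2.MORPH_CLOSE,np.ones((5,5)))
p=proj(c,[[.6087,.3448,.09]])[0]
for t in (90,100,110): print(t,rim(c,p,m=M(t)))
I=[c['frame'][100:340,200:440]]
for n,q in (('scene',(311,275)),('side',(384,240))):
    c=cam(n); p=proj(c,[[.64,-.1,.195]])[0]; h=cv2.cvtColor(c['frame'],cv2.COLOR_RGB2HSV).astype(int)
    for t in (100,130): print(n,p,rim(c,p,z=.195,m=M(t)))
    I.append(c['frame'][q[1]-50:q[1]+50,q[0]-50:q[0]+50])
cv2.imwrite('pics/c6.png',np.hstack([cv2.resize(x,(266,266),interpolation=3) for x in I])[...,::-1])
E
```

```text
20.1 [0.60725932 0.34751896 0.25948935] [ 0.82048816  0.57166205 -0.00129832]
90 (array([0.60841131, 0.34730931]), np.float64(0.001021274901427196), np.int64(105))
100 (array([0.60903022, 0.34674985]), np.float64(0.0007582558663051174), np.int64(106))
110 (array([0.60937158, 0.34655137]), np.float64(0.0006005399563414213), np.int64(104))
scene [311.42697257 271.19844884] (array([ 0.59724821, -0.09106563]), np.float64(0.0023607074767137905), np.int64(24))
scene [311.42697257 271.19844884] (array([ 0.57802413, -0.09185349]), np.float64(0.0015632970080635418), np.int64(15))
side [385.33233482 243.53650998] (array([ 0.63725954, -0.10882683]), np.float64(0.0016048929987882512), np.int64(32))
side [385.33233482 243.53650998] (array([ 0.63797173, -0.10641691]), np.float64(0.0015737992565999879), np.int64(32))
```

View pics/c6.png

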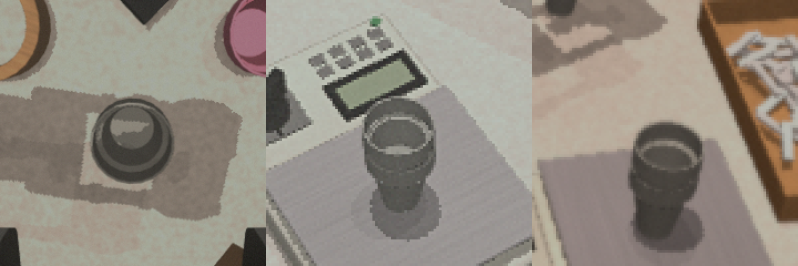

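Pot 2 is nested upright in pot 1: two collars are stacked and straight in both views. Pot 3 is grey and at (0.609,0.347). Grasp it.

Request:
{"name": "jog_arm", "arguments": {
  "increments": [1, 0, 1, -40, 0, 0, 0, 1, 0, 1, -85, 0, 0, 0, 1, 0, 1, -125, 0, 0, 0, 1, 0, 1, -155, 0, 0, 0, 1, 0, 1, -176, 0, 0, 0, 1, 0, 1, -176, 0, 0, 0, 1, 0, 1, -176, 0, 0, 0]
}}

```text
time: 20.95
tcp_pos: [0.6087, 0.3443, 0.0852]
ee_rot: [[-0.567, 0.824, -0.001], [0.824, 0.567, -0.001], [-0.0, -0.001, -1.0]]
wrist_force: [0.8, 0.9, 1.6]
opening: 0.0852
grasp_force: 0.0
```

Request:
{"name": "jog_arm", "arguments": {
  "increments": [0, 0, 0, 0, 0, 0, 0, 0, 0, 0, 0, 0, 0, 0, 0, 0, 0, 0, 0, 0, 0, 0, 0, 0, 0, 0, 0, 0, 0, 0, 0, 0, 0, 0, 0],
  "newtons": 30
}}

```text
time: 21.45
tcp_pos: [0.61, 0.3466, 0.0884]
ee_rot: [[-0.569, 0.822, 0.004], [0.822, 0.569, 0.001], [-0.001, 0.004, -1.0]]
wrist_force: [-1.3, -1.4, 6.4]
opening: 0.0661
grasp_force: 34.2
```

Request:
{"name": "jog_arm", "arguments": {
  "increments": [0, 0, 0, 40, 0, 0, 0, 0, 0, 0, 80, 0, 0, 0, 0, 0, 0, 120, 0, 0, 0, 0, 0, 0, 160, 0, 0, 0, 0, 0, 0, 200, 0, 0, 0, 0, 0, 0, 225, 0, 0, 0, 0, 0, 0, 225, 0, 0, 0]
}}

```text
time: 22.15
tcp_pos: [0.6105, 0.3474, 0.3168]
ee_rot: [[-0.569, 0.822, 0.01], [0.822, 0.569, 0.005], [-0.002, 0.011, -1.0]]
wrist_force: [0.6, 0.3, -1.9]
opening: 0.0659
grasp_force: 35.1
```

Request:
{"name": "jog_arm", "arguments": {
  "increments": [0, 3, -40, 0, 0, 0, 0, 0, 6, -80, 0, 0, 0, 0, 0, 9, -120, 0, 0, 0, 0, 0, 12, -160, 0, 0, 0, 0, 0, 14, -200, 0, 0, 0, 0, 0, 17, -240, 0, 0, 0, 0, 0, 19, -270, 0, 0, 0, 0]
}}

```text
time: 22.85
tcp_pos: [0.6258, 0.0735, 0.3073]
ee_rot: [[-0.568, 0.823, -0.004], [0.823, 0.568, -0.001], [0.002, -0.004, -1.0]]
wrist_force: [-0.6, 0.0, -2.0]
opening: 0.066
grasp_force: 35.1
```

Request:
{"name": "jog_arm", "arguments": {
  "increments": [0, 3, -40, 0, 0, 0, 0, 0, 6, -80, 0, 0, 0, 0, 0, 9, -120, 0, 0, 0, 0, 0, 11, -150, 0, 0, 0, 0, 0, 12, -170, 0, 0, 0, 0, 0, 12, -178, 0, 0, 0, 0, 0, 12, -178, 0, 0, 0, 0, 0, 12, -178, 0, 0, 0, 0]
}}

```text
time: 23.65
tcp_pos: [0.6387, -0.1009, 0.309]
ee_rot: [[-0.569, 0.822, -0.002], [0.822, 0.569, 0.001], [0.002, -0.001, -1.0]]
wrist_force: [-0.2, 0.5, -0.9]
opening: 0.0655
grasp_force: 35.1
```

```bash
python3 - <<'E'
from h import *
o=get_obs();print(o['time'],o['tcp_pos'],o['opening'],o['grasp_force'])
c=cam('scene'); s=cam('side')
a=c['frame'][200:320,250:370]; b=s['frame'][165:285,325:445]
cv2.imwrite('pics/c7.png',np.hstack([cv2.resize(x,(400,400),interpolation=3) for x in (a,b)])[...,::-1])
E
```

```text
23.65 [ 0.63866122 -0.10089116  0.30903464] 0.06553563103512773 35.10943925008178
```

View pics/c7.png

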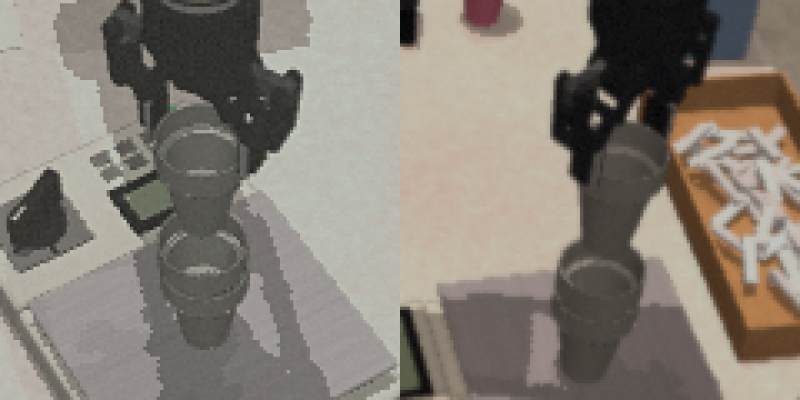

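Pot 3 is aligned over the stack. Lower it; contact is expected near 0.223.

Request:
{"name": "jog_arm", "arguments": {
  "increments": [0, 1, -1, -15, 0, 0, 0, 0, 1, -1, -30, 0, 0, 0, 0, 1, -1, -45, 0, 0, 0, 0, 1, -1, -58, 0, 0, 0, 0, 1, -1, -68, 0, 0, 0, 0, 1, -1, -75, 0, 0, 0, 0, 1, -1, -79, 0, 0, 0, 0, 1, -1, -80, 0, 0, 0]
}}

```text
time: 24.55
tcp_pos: [0.6402, -0.1031, 0.2299]
ee_rot: [[-0.569, 0.823, -0.0], [0.823, 0.569, 0.0], [0.0, -0.0, -1.0]]
wrist_force: [-1.1, -0.3, -1.2]
opening: 0.066
grasp_force: 35.1
```

Request:
{"name": "jog_arm", "arguments": {
  "increments": [0, 0, 0, -2, 0, 0, 0, 0, 0, 0, -4, 0, 0, 0, 0, 0, 0, -4, 0, 0, 0]
}}

```text
time: 24.85
tcp_pos: [0.6403, -0.1031, 0.2264]
ee_rot: [[-0.569, 0.823, 0.0], [0.823, 0.569, -0.0], [-0.0, 0.0, -1.0]]
wrist_force: [0.1, -0.0, -1.5]
opening: 0.0659
grasp_force: 35.1
```

Request:
{"name": "jog_arm", "arguments": {
  "increments": [0, 0, 0, -1, 0, 0, 0, 0, 0, 0, -2, 0, 0, 0, 0, 0, 0, -2, 0, 0, 0]
}}

```text
time: 25.15
tcp_pos: [0.6401, -0.1029, 0.2242]
ee_rot: [[-0.569, 0.823, -0.0], [0.823, 0.569, 0.0], [0.0, -0.0, -1.0]]
wrist_force: [-0.4, 0.2, -1.5]
opening: 0.0659
grasp_force: 35.1
```

Request:
{"name": "jog_arm", "arguments": {
  "increments": [0, 0, 0, -1, 0, 0, 0, 0, 0, 0, -1, 0, 0, 0]
}}

```text
time: 25.35
tcp_pos: [0.6403, -0.103, 0.2235]
ee_rot: [[-0.569, 0.823, 0.0], [0.823, 0.569, -0.0], [-0.0, 0.0, -1.0]]
wrist_force: [0.5, 0.9, -1.1]
opening: 0.0656
grasp_force: 35.2
```

Request:
{"name": "jog_arm", "arguments": {
  "increments": [0, 0, 0, -1, 0, 0, 0, 0, 0, 0, -1, 0, 0, 0]
}}

```text
time: 25.55
tcp_pos: [0.6407, -0.1032, 0.2234]
ee_rot: [[-0.569, 0.822, 0.002], [0.822, 0.569, -0.001], [-0.001, 0.001, -1.0]]
wrist_force: [-0.4, 0.0, 2.7]
opening: 0.0657
grasp_force: 35.5
```

Seated. Release, rise and move clear.

Request:
{"name": "jog_arm", "arguments": {
  "increments": [1, 0, 0, 0, 0, 0, 0, 1, 0, 0, 0, 0, 0, 0, 1, 0, 0, 0, 0, 0, 0, 1, 0, 0, 0, 0, 0, 0, 1, 0, 0, 20, 0, 0, 0, 1, 0, 0, 50, 0, 0, 0, 1, 0, 0, 80, 0, 0, 0, 1, 0, 0, 80, 0, 0, 0]
}}

```text
time: 26.35
tcp_pos: [0.6432, -0.1037, 0.3083]
ee_rot: [[-0.569, 0.822, 0.01], [0.822, 0.569, -0.002], [-0.008, 0.007, -1.0]]
wrist_force: [0.1, 0.2, 0.4]
opening: 0.0853
grasp_force: 0.0
```

Request:
{"name": "jog_arm", "arguments": {
  "increments": [1, -60, 180, 0, 0, 0, 0, 1, -60, 180, 0, 0, 0, 0, 1, -60, 180, 0, 0, 0, 0, 1, -60, 180, 0, 0, 0, 0, 1, -60, 180, 0, 0, 0, 0, 1, -60, 180, 0, 0, 0, 0]
}}

```text
time: 26.95
tcp_pos: [0.5797, 0.0777, 0.3016]
ee_rot: [[-0.571, 0.821, -0.001], [0.821, 0.571, -0.001], [-0.0, -0.001, -1.0]]
wrist_force: [-0.8, -0.6, -0.4]
opening: 0.0854
grasp_force: 0.0
```

```bash
python3 - <<'E'
from h import *
c=cam('scene'); s=cam('side'); o=get_obs(); print(o['time'],o['wrist_force'],o['tcp_pos'])
for n,k in (('scene',c),('side',s)):
    p=proj(k,[[.64,-.1,.225]])[0]; h=cv2.cvtColor(k['frame'],cv2.COLOR_RGB2HSV).astype(int)
    m=cv2.morphologyEx(((h[...,2]<115)&(h[...,1]<70)).astype(np.uint8)*255,cv2.MORPH_CLOSE,np.ones((5,5)))
    print(n,p,rim(k,p,z=.225,m=m))
a=c['frame'][200:320,220:340]; b=s['frame'][205:325,300:420]
cv2.imwrite('pics/c8.png',np.hstack([cv2.resize(x,(400,400),interpolation=3) for x in (a,b)])[...,::-1])
E
```

```text
27.05 [-0.2272889  -0.04384349 -0.55012234] [0.58037113 0.07613757 0.30177231]
scene [311.35680595 263.72827348] (array([ 0.58730725, -0.10546292]), np.float64(0.0026030869330118823), np.int64(36))
side [386.84774046 235.05354281] (array([ 0.63813067, -0.10896126]), np.float64(0.0017019210221818786), np.int64(32))
```

View pics/c8.png

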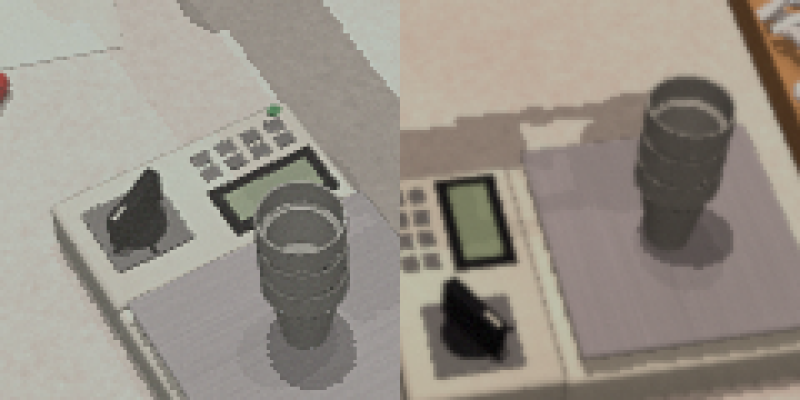

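Three collars are stacked straight, the switch is on and the arm is clear. Handing in.

```bash
python3 -c "
from plant import hand_in
print(hand_in())"
```

```text
the job is handed in; nothing more can be done
None
```

I turned the switch on with the pan empty, nested the three grey pots upright near the middle of the pan, and handed the job in at about 27 s; the final pictures show all three seated straight, but `hand_in` returned no verdict.

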